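# Weigh a pail of marbles on the counter scale

## Task

Weigh the lidded tin pail that has the wire handle: pick it up by the narrow loop of its handle and hang the loop on the hook of the counter scale. The spring is soft and the weight unknown, so ease the pail down slowly, a couple of centimetres a second, and let go only when the scale bears all of the weight, so that the pointer creeps to its reading and neither drops nor bounces; leave the pail hanging still and the other toys undisturbed.

Things in the scene. Friction and masses are not known exactly. Their poses are not given: they have to be found in the camera images.
- pail_grip (a point): Where to grip the pail: midway between the two upright legs of its handle loop, 143 mm above the pail's underside, 25 mm below the crown's centre line. z up; y from leg to leg (squeeze the legs from outside along y: 44 mm over their outsides, 32 mm inside); x goes through the loop. Legs run from 117 to 168 mm above the underside; the handle flares below. Half a turn about z is the same.
- pail_crown (a point): Centre of the crown, the level bar of 6 mm wire along y joining the legs on top, 168 mm above the pail's underside; it comes to lie in the hook. The pail: plain tin, round, 98 mm wide, lidded, 91 mm high to the lid's top, stiff handle 112 mm wide at the sides. It is filled with marbles; mass unknown, 0.14 to 0.77 kg, centred on the axis.
- hook_seat (a point): Lowest inside point of the scale's hook, about 0.30 m up; moves with it. The crown's centre line rests 3 mm above it. The hook is a J of 7 mm wire, open upward, 17 mm wide inside. From it a level arm 10 mm thick (top 17.5 mm above this point) runs 170 mm along +y to the scale's stem. x is level across the arm, z up. Nothing stands above or on the -y side; below is only the scale's foot.
- hook_tip (a point): Top of the hook's free end, on its outer (-y) side: 14 mm out from the seat and 18 mm higher. The loop must pass over it, crown above and pail below.
- scale_hook (a joint): How far the hook with its arm and stem has sunk, m: 0 unloaded, 0.078 at the lower stop. Soft spring with little damping, 110 N per m; it begins to sink at about 0.25 N, so a load of W newtons rests at (W - 0.25)/110 m.
- scale_pointer (a joint): Angle of the dial pointer, rad, 0 pointing up when unloaded, growing clockwise as seen from the dial that faces the robot; 75 rad per m of hook travel.
- scale: The scale, fixed to the counter: a pale enamel box 90 (x) x 150 (y) x 214 mm high with a round dial on both x faces, on a grey foot plate 130 x 300 mm, 14 mm thick, that reaches under the hook; a chrome stem rises from its top. Origin on the counter under the stem; the hook is 170 mm towards its -y.
- canister: Bystander: round lidded tin like the pail but without wire handle, 98 mm wide, 104 mm high with its lid knob; origin at its underside.
- horse: Bystander: cream tin horse on a wheeled board 120 x 52 mm, 110 mm high; origin under its centre, head towards x.
- airplane: Bystander: chrome tin airplane 155 mm long, wing span 200 mm, 73 mm high; origin under its centre, nose towards x.
- key_block: Bystander: wooden block 110 x 60 mm with three brass winding keys, 69 mm high; origin under its centre.
- dome: Bystander: glass dome lid 130 mm wide, 155 mm high; origin under its centre.
- drum: Bystander: small tin drum 78 mm wide, 57 mm high; origin under its centre.
- carousel: Bystander: tin carousel on a brass turntable fixed to the counter, 160 mm wide, 207 mm high; origin under its centre.
Things that resemble listed ones, but are neither listed nor needed, are in the scene too. What is shaped like the part that bears pail_grip but yellow is not meant.

How it is judged:
By the outcome, as a careful person would: the job done as asked, in the order asked, and still so for the second after the job is handed in, with the robot touching nothing.
It also fails if it takes over 61 s, if anything falls off the work surface, if the arm or the gripper's body presses on something with over 40 N, if the wrist force passes 120 N, or if a joint passes its speed limit or range.

## Robot

A 6-joint arm with a two-finger parallel gripper is mounted at the origin on the work surface. World frame = base frame: x ahead of the robot, y to its left, z up, the work surface at z = 0. Lengths are in m, angles in rad, forces in N, time in s.
With the tool pointing down it reaches from about 0.325 to 0.775 m from the base axis. Payload 5.5 kg.
Tool frame: the origin (TCP) lies between the finger pads; the fingertips stand 8 mm ahead of it and the grasp point (between the pads) lies 11 mm behind it (tcp_to_tips is the distance from the TCP to the fingertips, in m); z points along the fingers, y is the direction in which the jaws open and shut (so a half turn about z gives the same grasp; the last joint's range is limited). The gripper opens to 88 mm and grips with 3 to 60 N. Pads are 20 mm wide; open, the fingers measure 115 mm over their backs; the gripper's body (75 mm by 178 mm) begins 61 mm behind the grasp point.
Start: joints at [-0.057, 0.091, 1.231, -0, 1.82, -0.057], TCP at [0.6, -0, 0.203] pointing down, gripper open.
Joint ranges: [-2.87, 2.87], [-0.86, 2.18], [0.17, 2.46], [-1.51, 4.65], [0.06, 2.69], [-2.65, 2.65]. Speed limits (rad/s): [2.57, 2.57, 3.01, 3.14, 3.14, 3.14].

## Interface

Orientations are given as a unit quaternion [w, x, y, z].
In Python, from bench import * gives the robot as it stands. Calls block until the motion is done:
- move_to(position, orientation): joint-space move of the TCP to a pose.
- move_l(position, speed=0.15, orientation=None): straight line of the TCP; orientation=None keeps the orientation; speed is the mean speed in m/s.
- movej(angles): joint-space move.
- gripper_open() and close(): open the fingers fully, or close them until they stop; the grip force is fixed at half the most.
- hold(seconds).
- inverse_kinematics(position, orientation): joint angles nearest the present ones, or None.
- state(): the state.
- get_image(name): name is "scene" or "side" or "wrist"; returns a dict with "frame" (480x640x3 uint8, blue, green, red), "depth" (480x640 float32, m along the optical axis (not along the pixel's ray), 0 where there is no reading), "camera_matrix" (3x3 intrinsics, pixels), "k1" (the pictures are not rectified: a ray, as slopes to the right and down, at radius r is drawn at 1 + k1 r^2 times it, then the intrinsics apply), "view" (4x4, takes a point from world to camera coordinates). Camera axes: x right, y up, looking along -z (the intrinsics and any distortion apply to the point x, -y, -z); pixel columns grow to the right and rows downward; lengths in m; the calibration is good to about 2 mm. A picture is of the moment at which its call begins.
A pose or a line that the arm cannot do raises IKError and nothing moves.
- job_done(): hands the job in, once; it reports no verdict.
The state is a dict: "time": time; "joint_pos": joint angles; "dq": joint speeds; "joint_torque": joint torques, N m; "ee_pos": TCP position; "ee_rot": TCP orientation; "ft_force": force on the tool from outside, world axes, zero at the start; "moment": the same for the moment, N m; "finger_gap": finger opening in m.
Only numpy, scipy, OpenCV 4.12 (cv2) and the standard library are available. Lean on these libraries where they do the work, as an engineer would, in place of code of your own. Each camera call takes 0.05 s, during which the arm holds its last target.

## Working session

There is one attempt and no reset: what is moved stays moved. The work goes in short steps, each a Python script; the robot and the scene stay as the last script left them, time stands still between calls to the robot, and variables do not carry over. Pictures are saved under pics/ and viewed, and the job is handed in when it is done.

```bash
mkdir -p pics; ls; python3 - <<'E'
from bench import *
import cv2,numpy as np
for n in ["scene","side","wrist"]:
    d=get_image(n); cv2.imwrite(f"pics/{n}0.png",d["frame"]); np.savez(f"{n}0.npz",**d)
    print(n,d["camera_matrix"].tolist(),d["k1"],np.round(d["view"],4).tolist(), (d["depth"]>0).mean())
s=state();print(s)
E
```

```text
pics
scene [[546.2725067316743, 0.0, 316.73199599371674], [0.0, 546.2725067316743, 236.36534305272804], [0.0, 0.0, 1.0]] -0.1200228253809495 [[-0.4993, 0.8664, -0.0113, 0.3431], [-0.697, -0.3938, 0.5993, 0.2184], [0.5147, 0.3071, 0.8005, -1.9356], [0.0, 0.0, 0.0, 1.0]] 0.9958170572916667
side [[442.95007254239897, 0.0, 324.94735065365643], [0.0, 442.95007254239897, 242.79449410650398], [0.0, 0.0, 1.0]] -0.08187356584941846 [[-0.9126, -0.4088, -0.0035, 0.443], [0.2321, -0.5251, 0.8188, -0.3234], [-0.3366, 0.7464, 0.5741, -0.9277], [0.0, 0.0, 0.0, 1.0]] 0.9951041666666667
wrist [[352.3128832902508, 0.0, 315.5507884820632], [0.0, 352.3128832902508, 233.7853762218445], [0.0, 0.0, 1.0]] 0.00018997984980524636 [[1.0, -0.0, -0.0039, -0.5987], [-0.0009, 0.9696, -0.2447, 0.0294], [0.0038, 0.2447, 0.9696, -0.3906], [0.0, 0.0, 0.0, 1.0]] 0.9610677083333333
{'time': 0.15, 'joint_pos': array([-5.67109674e-02,  9.16608374e-02,  1.23164698e+00,  9.86026695e-06,
        1.81982436e+00, -5.66925943e-02]), 'dq': array([ 1.62990715e-03, -1.17817143e-03, -2.55237837e-03, -1.38100146e-05,
       -8.74005197e-04,  7.68312394e-04]), 'joint_torque': array([ 1.35033202e-03, -4.47044814e+01, -4.06907630e+01,  6.99103042e-02,
        2.74600578e-02, -1.16549641e-04]), 'ee_pos': array([5.99721645e-01, 1.09801373e-05, 2.01760384e-01]), 'ee_rot': array([-5.77456662e-04,  7.07112211e-01,  7.07100932e-01, -5.09016223e-04]), 'ft_force': array([-1.32849204,  0.10335317,  0.83790493]), 'moment': array([ 0.01717749,  0.01612277, -0.00674489]), 'finger_gap': 0.08783195303954333}
```

View pics/scene0.png

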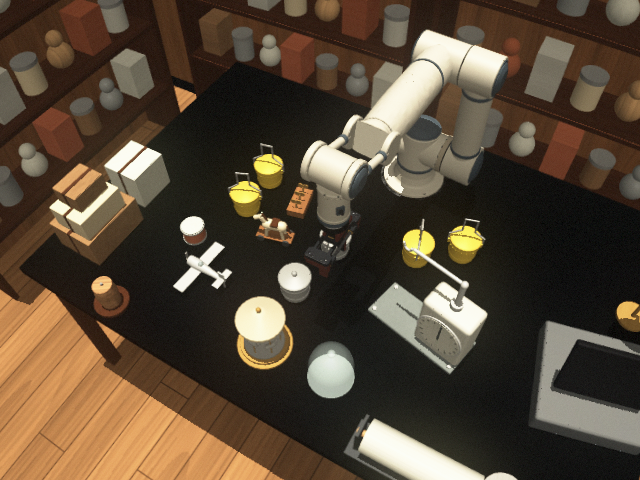

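View pics/side0.png

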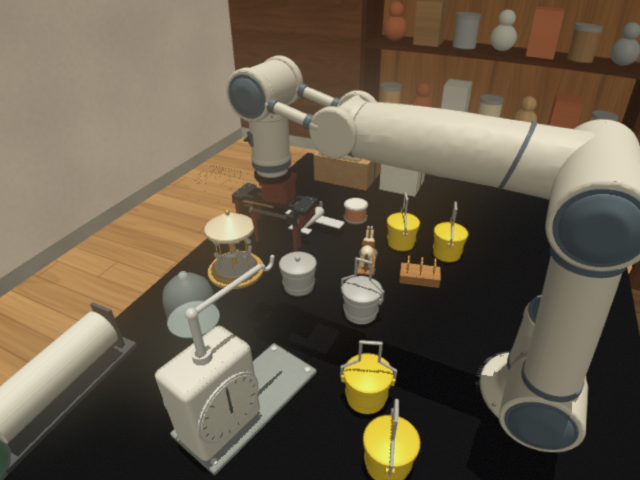

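View pics/wrist0.png

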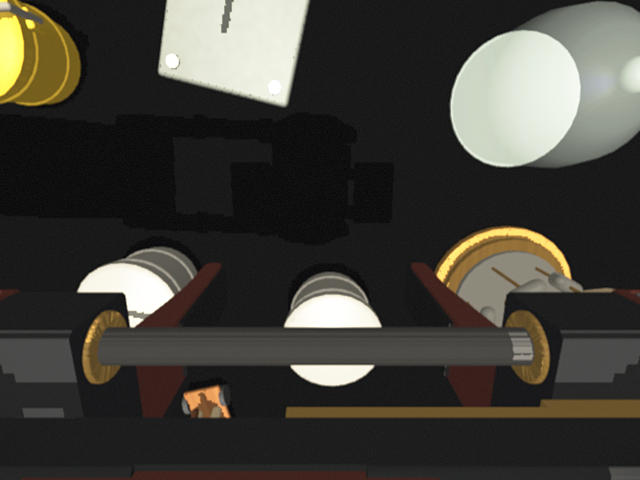

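The plain pail is at side (362,298), with its wire loop at about (362,268). The gripper hides it in the scene view. The hook is at side (268,262) and scene (410,246).

```bash
cat > h.py <<'E'
import numpy as np,cv2
def load(n): 
    d=dict(np.load(n)); return d
def dist(d): return np.array([float(d["k1"]),0,0,0,0])
def cam(d,uv,depth):
    uv=np.asarray(uv,float).reshape(-1,1,2)
    r=cv2.undistortPoints(uv,d["camera_matrix"],dist(d)).reshape(-1,2)
    z=np.asarray(depth,float).reshape(-1)
    pc=np.c_[r[:,0]*z,-r[:,1]*z,-z,np.ones(len(z))]
    return (np.linalg.inv(d["view"])@pc.T).T[:,:3]
def ray(d,uv):
    T=np.linalg.inv(d["view"]); o=T[:3,3]; p=cam(d,uv,np.ones(len(np.reshape(uv,(-1,2)))))
    v=p-o; return o,v
def plane(d,uv,z):
    o,v=ray(d,uv); return o+v*((z-o[2])/v[:,2])[:,None]
def proj(d,P):
    P=np.asarray(P,float).reshape(-1,3)
    c=(d["view"]@np.c_[P,np.ones(len(P))].T).T[:,:3]
    c=c*[1,-1,-1]
    return cv2.projectPoints(c.reshape(-1,1,3),np.zeros(3),np.zeros(3),d["camera_matrix"],dist(d))[0].reshape(-1,2)
def tri(das,uvs):
    A=np.zeros((3,3));b=np.zeros(3)
    for d,uv in zip(das,uvs):
        o,v=ray(d,[uv]); v=v[0]/np.linalg.norm(v[0]); M=np.eye(3)-np.outer(v,v); A+=M;b+=M@o
    p=np.linalg.solve(A,b)
    return p,[np.round(proj(d,p)[0]-uv,1).tolist() for d,uv in zip(das,uvs)]
def cloud(d,box=None):
    H,W=d["depth"].shape; uu,vv=np.meshgrid(np.arange(W),np.arange(H))
    x0,y0,x1,y1=box or (0,0,W,H)
    m=np.zeros((H,W),bool);m[y0:y1,x0:x1]=1;m&=d["depth"]>0
    uv=np.c_[uu[m],vv[m]]; return uv,cam(d,uv,d["depth"][m])
def crop(d,x0,y0,x1,y1,s,out):
    cv2.imwrite(out,cv2.resize(d["frame"][y0:y1,x0:x1],None,fx=s,fy=s,interpolation=cv2.INTER_CUBIC))
E
python3 - <<'E'
from h import *
s=load("side0.npz"); c=load("scene0.npz")
crop(s,320,245,400,330,7,"pics/c_pail.png")
crop(s,180,240,300,330,6,"pics/c_hook.png")
crop(c,380,220,500,310,6,"pics/c_hook_s.png")
# lid/pail axis
uv,P=cloud(s,(335,250,390,325))
for lo,hi in [(.02,.06),(.06,.085),(.085,.1),(.1,.12),(.12,.15),(.15,.185)]:
    m=(P[:,2]>lo)&(P[:,2]<hi); print(lo,hi,m.sum(),P[m].mean(0).round(3),P[m].min(0).round(3),P[m].max(0).round(3))
E
```

```text
0.02 0.06 575 [ 0.433 -0.118  0.036] [ 0.372 -0.334  0.02 ] [ 0.513 -0.039  0.06 ]
0.06 0.085 445 [ 0.426 -0.094  0.075] [ 0.37 -0.26  0.06] [ 0.489 -0.035  0.085]
0.085 0.1 688 [ 0.425 -0.079  0.089] [ 0.37  -0.129  0.085] [ 0.48  -0.038  0.1  ]
0.1 0.12 63 [ 0.421 -0.085  0.11 ] [ 0.38  -0.089  0.1  ] [ 0.472 -0.081  0.12 ]
0.12 0.15 50 [ 0.426 -0.084  0.136] [ 0.404 -0.089  0.122] [ 0.448 -0.081  0.15 ]
0.15 0.185 76 [ 0.425 -0.085  0.165] [ 0.404 -0.089  0.15 ] [ 0.447 -0.081  0.174]
```

View pics/c_pail.png

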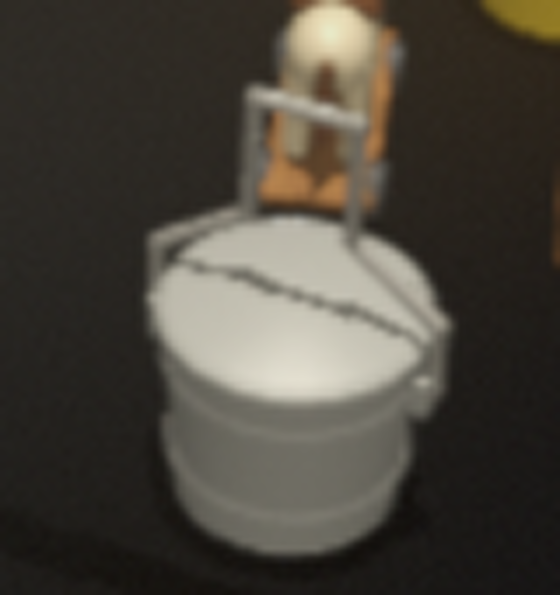

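View pics/c_hook.png

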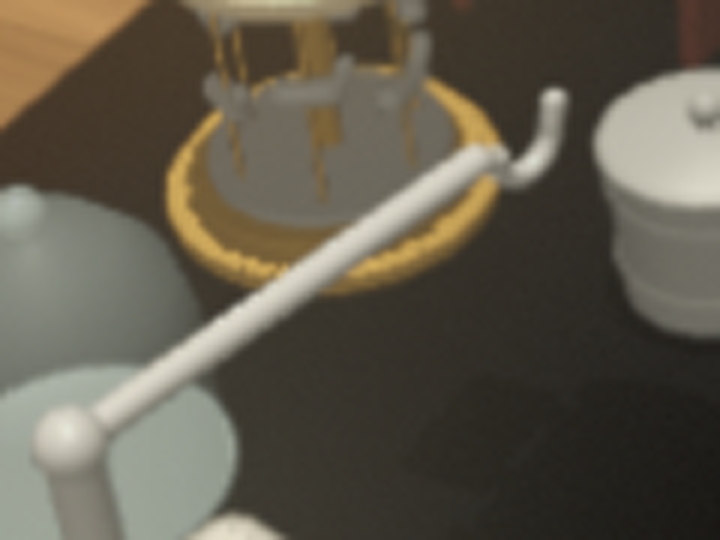

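View pics/c_hook_s.png

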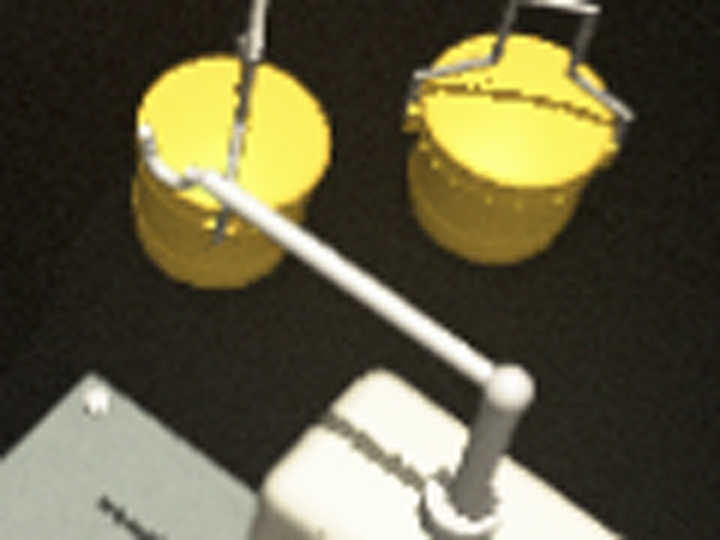

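Pail loop legs are seen at side crop (250,90)-(360,120), so the crown runs roughly along world x. Hook tip: side (272,256), scene (404,242). Stem ball: side (192,313), scene (465,285).

```bash
python3 - <<'E'
from h import *
s=load("side0.npz"); c=load("scene0.npz")
f=lambda x,y,k,x0,y0:((x+.5)/k-.5+x0,(y+.5)/k-.5+y0)
S=lambda x,y:f(x,y,6,180,240); C=lambda x,y:f(x,y,6,380,220)
for nm,a,b in [("tip",(554,97),(146,131)),("ball",(71,440),(511,390)),("armend",(485,157),(200,176))]:
    p,e=tri([s,c],[S(*a),C(*b)]); print(nm,p.round(4),e)
    for d,q in((s,S(*a)),(c,C(*b))):
        u,v=np.round(q).astype(int); print("  depth pt",cam(d,[q],d["depth"][v,u]).round(4))
for n,d,box in(("side",s,(180,245,285,330)),("scene",c,(395,235,475,295))):
    uv,P=cloud(d,box); m=(P[:,2]>.285)&(P[:,2]<.34)
    Q=P[m]
    print(n,m.sum(),Q.min(0).round(3),Q.max(0).round(3))
    l=cv2.fitLine(Q[:,:2].astype(np.float32),cv2.DIST_HUBER,0,.01,.01).ravel();print(l, np.degrees(np.arctan2(l[1],l[0])))
    t=(Q[:,:2]-l[2:])@l[:2]; o=np.argsort(t)
    print(np.c_[t[o][::20],Q[o][::20]].round(3).tolist())
# pail loop
uv,P=cloud(s,(345,250,380,290)); m=(P[:,2]>.125)&(P[:,2]<.19); Q=P[m]
l=cv2.fitLine(Q[:,:2].astype(np.float32),cv2.DIST_HUBER,0,.01,.01).ravel();print("loop",l)
t=(Q[:,:2]-l[2:])@l[:2];print(t.min(),t.max(),Q.mean(0), Q[:,2].max())
T=np.linalg.inv(s["view"])[:3,3];print("side cam",T)
# foot plate corners and yellow/others: points above counter by colour
hsv=cv2.cvtColor(c["frame"],cv2.COLOR_BGR2HSV)
uv,P=cloud(c)
hh=hsv[uv[:,1],uv[:,0]]
y=(hh[:,0]>20)&(hh[:,0]<35)&(hh[:,1]>150)&(P[:,2]>.08)&(P[:,2]<.1)&(P[:,0]<.62)
from scipy.cluster.hierarchy import fcluster,linkage
X=P[y][::3,:2]; k=fcluster(linkage(X,'single'),.03,'distance')
for i in np.unique(k):
    if (k==i).sum()>10: print("yellow",X[k==i].mean(0).round(3),(k==i).sum(), (X[k==i].min(0)+X[k==i].max(0))/2)
E
```

```text
tip [0.5181 0.1586 0.3213] [[0.0, -0.0], [0.0, 0.0]]
  depth pt [[0.5182 0.1585 0.3211]]
  depth pt [[0.5183 0.1587 0.3216]]
ball [0.5607 0.3377 0.319 ] [[-0.4, 0.3], [-0.2, -0.2]]
  depth pt [[0.5571 0.3402 0.3234]]
  depth pt [[0.5638 0.3384 0.3228]]
armend [0.5252 0.1872 0.3169] [[0.2, -0.1], [0.1, 0.1]]
  depth pt [[0.5224 0.1918 0.3207]]
  depth pt [[0.5266 0.1874 0.3193]]
side 800 [0.514 0.156 0.286] [0.568 0.347 0.328]
[0.22302209 0.9748134  0.54362303 0.27619773] 77.1134
[[-0.124, 0.516, 0.156, 0.317], [-0.118, 0.522, 0.16, 0.311], [-0.112, 0.519, 0.167, 0.306], [-0.101, 0.519, 0.178, 0.302], [-0.093, 0.521, 0.186, 0.31], [-0.085, 0.525, 0.193, 0.318], [-0.077, 0.528, 0.201, 0.322], [-0.07, 0.525, 0.208, 0.322], [-0.064, 0.53, 0.214, 0.32], [-0.056, 0.53, 0.221, 0.317], [-0.05, 0.532, 0.228, 0.319], [-0.043, 0.533, 0.234, 0.321], [-0.037, 0.534, 0.24, 0.314], [-0.031, 0.536, 0.246, 0.318], [-0.025, 0.536, 0.252, 0.316], [-0.019, 0.544, 0.257, 0.321], [-0.012, 0.54, 0.264, 0.314], [-0.007, 0.544, 0.269, 0.321], [-0.0, 0.544, 0.276, 0.319], [0.006, 0.544, 0.282, 0.316], [0.011,
[... 984 characters left out ...]
2], [0.012, 0.544, 0.281, 0.317], [0.025, 0.557, 0.291, 0.319], [0.035, 0.549, 0.303, 0.318], [0.048, 0.554, 0.315, 0.321], [0.059, 0.561, 0.326, 0.32], [0.066, 0.557, 0.333, 0.325], [0.07, 0.566, 0.335, 0.308], [0.073, 0.568, 0.338, 0.29], [0.076, 0.564, 0.342, 0.296], [0.08, 0.562, 0.347, 0.32]]
loop [ 0.9994663  -0.03266596  0.4299765  -0.084463  ]
-0.026438649774912573 0.01743738626497327 [ 0.42535089 -0.08458966  0.15519168] 0.17374496029559516
side cam [0.16704932 0.70370964 0.79893219]
yellow [ 0.272 -0.435] 98 [ 0.2779307  -0.42886948]
yellow [ 0.414 -0.432] 101 [ 0.41937642 -0.42708391]
yellow [0.234 0.272] 117 [0.23967271 0.26920614]
yellow [0.315 0.15 ] 119 [0.32552637 0.15020702]
```

Both views agree on the hook: seat at about (0.521, 0.172, 0.3035), arm heading 76.6°. The pail loop is at about (0.4255, -0.086), leg axis at -1.9°. Next I move above the pail and check.

```bash
cat >> h.py <<'E'
def quat(a):
    # tool z down, tool y along heading a (world)
    from scipy.spatial.transform import Rotation as R
    y=np.array([np.cos(a),np.sin(a),0]);z=np.array([0,0,-1.]);x=np.cross(y,z)
    q=R.from_matrix(np.c_[x,y,z]).as_quat(); return np.array([q[3],q[0],q[1],q[2]])
def ft(hold,state,n=10,dt=.02):
    L=[]
    for _ in range(n): hold(dt); L.append(state()["ft_force"])
    L=np.array(L); return L.mean(0).round(3),L.std(0).round(3)
U=np.array([.2314,.9729,0]); SEAT=np.array([.5213,.1722,.3035]); TH=np.arctan2(-.2314,.9729); TP=np.arctan2(-.0327,.9995)
E
python3 - <<'E'
from bench import *
from h import *
q=quat(TP)
print(inverse_kinematics(SEAT-.06*U+[0,0,-.006],quat(TH)),inverse_kinematics(SEAT+[0,0,-.1],quat(TH)))
move_to([.4255,-.086,.25],q)
hold(.3)
print(state()["time"],state()["ee_pos"],ft(hold,state),state()["joint_pos"])
for n in ["side","wrist","scene"]:
    d=get_image(n); cv2.imwrite(f"pics/{n}1.png",d["frame"]); np.savez(f"{n}1.npz",**d)
w=load("wrist1.npz");print(proj(w,[[.404,-.086,.15],[.447,-.086,.15]]))
uv,P=cloud(w); m=(P[:,2]>.13)&(P[:,2]<.185)&(abs(P[:,0]-.4255)<.035)&(abs(P[:,1]+.086)<.03)
Q=P[m]; print(m.sum(),Q.min(0),Q.max(0),Q.mean(0), uv[m].min(0),uv[m].max(0)) if m.any() else print(0)
E
```

```text
[ 1.55243719e-01 -8.27438188e-02  1.23524525e+00 -4.44089210e-16
  1.98909122e+00  3.88750656e-01] [ 2.57073473e-01 -4.62467988e-02  1.36853853e+00 -4.44089210e-16
  1.81930093e+00  4.90580410e-01]
1.2667 [ 0.42599272 -0.08564168  0.24928614] (array([ 0.172,  0.052, -0.147]), array([0.39 , 0.332, 0.406])) [-2.77350072e-01 -3.36020308e-01  1.53947843e+00  1.23338715e-05
  1.93871840e+00 -2.45073658e-01]
[[289.87107809 229.95456863]
 [342.14147107 228.33706047]]
563 [ 0.40060402 -0.08825698  0.13001026] [ 0.44376821 -0.08141608  0.17306856] [ 0.42229191 -0.08424506  0.16498392] [284 220] [339 237]
```

View pics/wrist1.png

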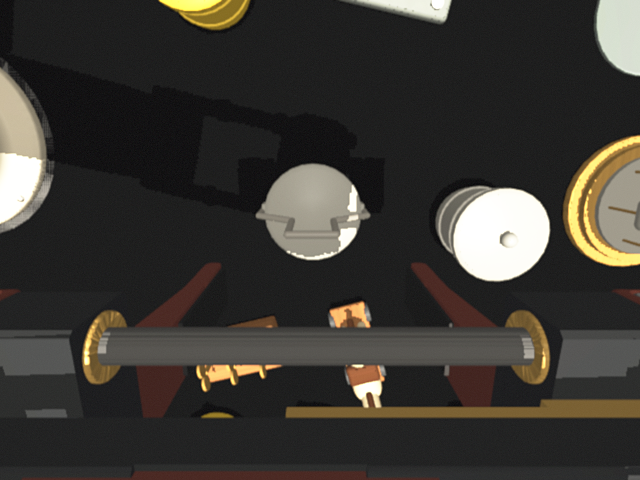

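View pics/side1.png

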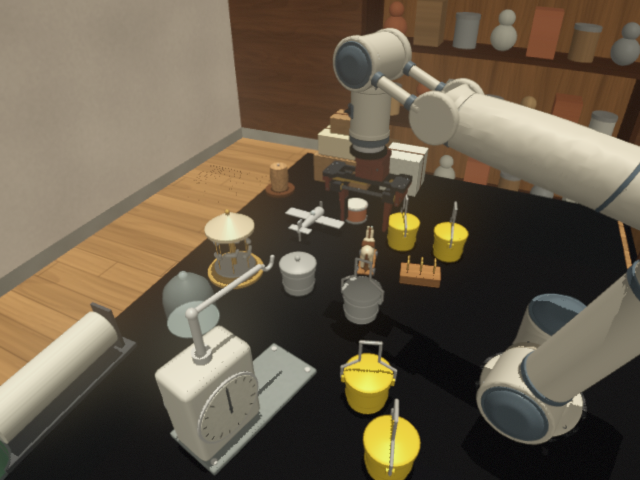

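The wrist view shows the loop at (284–339, 220–237), centre x about 0.422. The side view gave 0.4255, so I use 0.424. Now I descend and grip.

```bash
python3 - <<'E'
from bench import *
from h import *
print("base",ft(hold,state,60,.01))
move_l([.4242,-.0855,.1325],.12); hold(.15)
print(state()["ee_pos"],state()["ft_force"])
close(); hold(.2)
s=state();print(s["time"],s["finger_gap"],s["ee_pos"],ft(hold,state,20,.01))
move_l([.4242,-.0855,.1525],.05); hold(.3)
print(state()["time"],state()["finger_gap"],ft(hold,state,40,.01))
d=get_image("side"); np.savez("side2.npz",**d); crop(d,300,180,440,350,4,"pics/side2.png")
E
```

```text
base (array([-0.047,  0.012,  0.008]), array([0.514, 0.433, 0.498]))
[ 0.42463218 -0.08562426  0.13340636] [ 0.43513355 -0.8266356   0.07561261]
4.3333 0.04272856254465468 [ 0.42406038 -0.08548996  0.13248725] (array([-1.552,  0.076,  0.833]), array([0.523, 0.476, 0.446]))
5.35 0.04281163200400029 (array([-0.082, -0.019, -4.025]), array([0.524, 0.563, 0.407]))
```

View pics/side2.png

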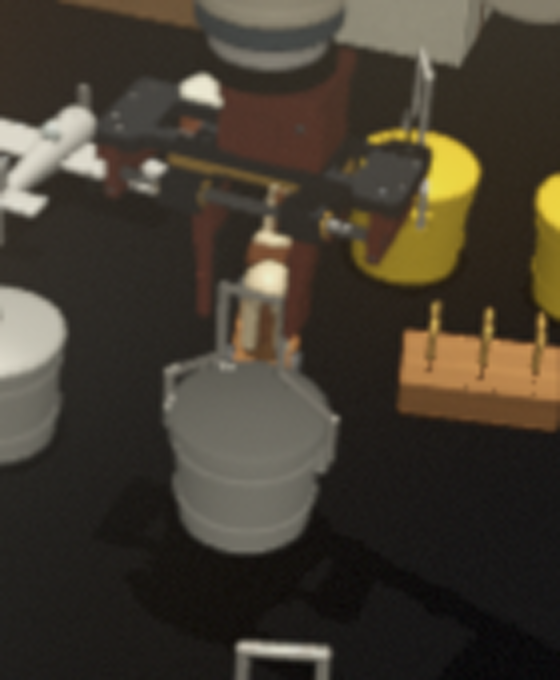

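Gripped: gap 42.8 mm, load about 4.03 N, so I expect about 34 mm of sink. The side view shows the pail hanging level from the pads. Next I lift it and carry it to the approach pose.

```bash
python3 - <<'E'
from bench import *
from h import *
move_l([.4242,-.0855,.306],.1)
move_l(SEAT-.075*U+[0,0,.0015],.1,quat(TH)); hold(.5)
print("W",ft(hold,state,60,.01))
s=state();print(s["time"],s["finger_gap"],s["ee_pos"],s["ee_rot"],quat(TH))
for n in ["side","scene"]:
    d=get_image(n); np.savez(f"{n}3.npz",**d)
    b=proj(d,SEAT)[0].astype(int)
    x0,y0=b-[60,50]; print(n,x0,y0); crop(d,x0,y0,x0+130,y0+100,6,f"pics/{n}3.png")
E
```

```text
W (array([ 3.000e-02, -4.000e-03, -4.055e+00]), array([0.498, 0.501, 0.439]))
10.575 0.04298533083967527 [0.50393105 0.0992193  0.30499746] [-1.34516426e-05  7.84671215e-01  6.19912158e-01 -1.30428555e-05] [0.         0.78466257 0.6199231  0.        ]
side 207 217
scene 347 198
```

View pics/side3.png

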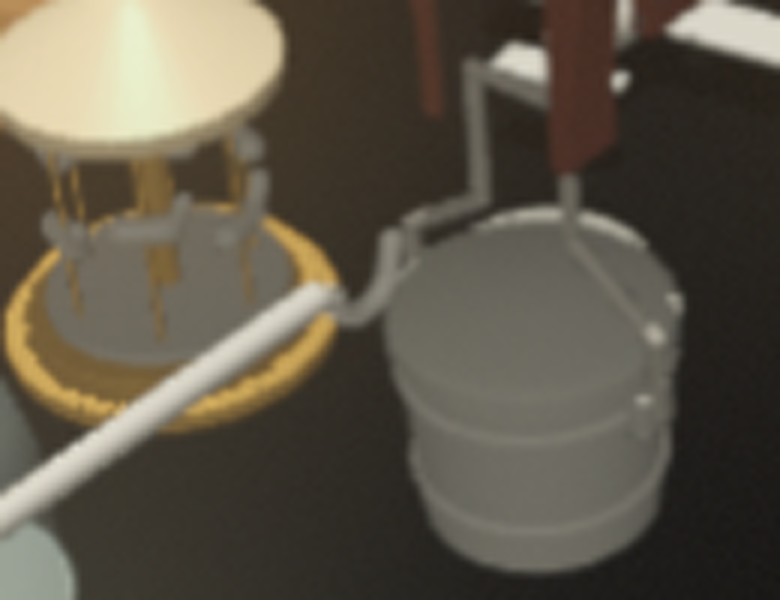

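View pics/scene3.png

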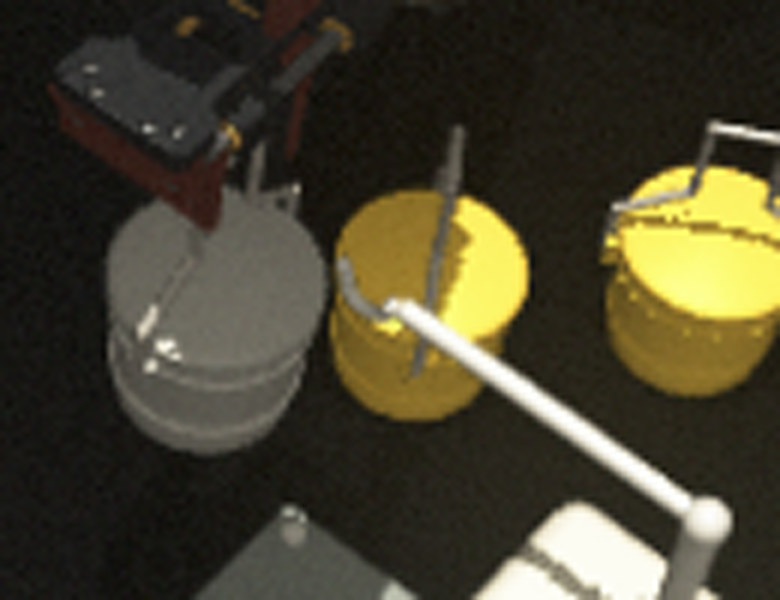

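```bash
python3 - <<'E'
from h import *
t=np.array([.50393,.09922,.30500]); y=np.array([np.cos(TH),np.sin(TH),0])
for n,x0,y0 in(("side",207,217),("scene",347,198)):
    d=load(n+"3.npz"); im=cv2.resize(d["frame"][y0:y0+100,x0:x0+130],None,fx=6,fy=6,interpolation=cv2.INTER_CUBIC)
    k=lambda P:[tuple(int(round(v)) for v in ((q-[x0,y0]+.5)*6-.5)) for q in proj(d,P)]
    for sgn,col in((1,(0,255,0)),(-1,(0,0,255))):
        a,b=k([t+sgn*.019*y+[0,0,.036],t+sgn*.019*y+[0,0,-.015]]); cv2.line(im,a,b,col,1)
        a,b=k([t+sgn*.0215*y+[0,0,-.008],t+sgn*.0345*y+[0,0,-.008]]); cv2.line(im,a,b,col,2)
    cv2.imwrite(f"pics/{n}3b.png",im)
    uv,P=cloud(d,(x0,y0,x0+130,y0+100)); r=P-t; c=np.c_[r@y,r@U,r[:,2]]
    m=(abs(c[:,0])<.03)&(abs(c[:,1])<.03)&(c[:,2]>.0)&(c[:,2]<.05)
    f=d["frame"][uv[:,1],uv[:,0]].astype(int); g=m&(f.max(1)-f.min(1)<25)
    print(n,g.sum(),c[g].min(0).round(4),c[g].max(0).round(4),np.median(c[g],0).round(4))
    g2=g&(c[:,2]>.03);print(" crown",g2.sum(),c[g2].min(0).round(4),c[g2].max(0).round(4),c[g2].mean(0).round(4))
E
```

```text
side 184 [-0.0212 -0.0092  0.0001] [0.0259 0.0128 0.05  ] [0.0199 0.0021 0.0358]
 crown 107 [-0.0204 -0.0078  0.0311] [0.0259 0.0105 0.05  ] [0.0147 0.0017 0.0399]
scene 44 [-0.0294 -0.0028  0.0004] [0.03   0.0121 0.0459] [-0.0186  0.0029  0.025 ]
 crown 13 [-0.0254  0.0021  0.031 ] [0.0296 0.0098 0.0459] [-0.0132  0.0062  0.0378]
```

View pics/side3b.png

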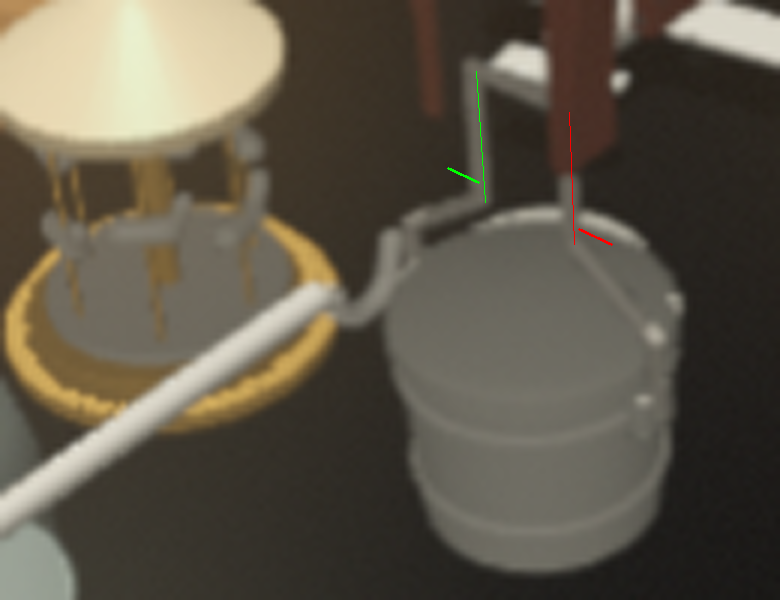

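View pics/scene3b.png

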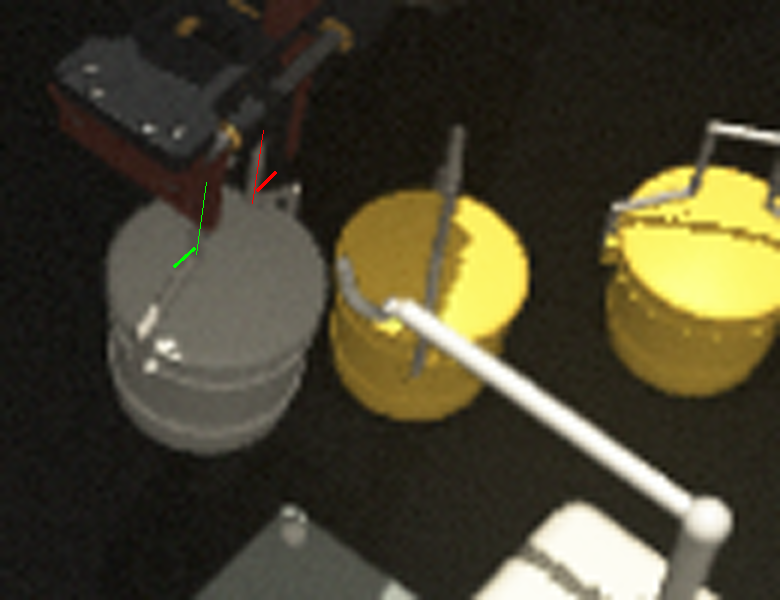

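The loop overlay fits the expected pose in both views, but the drawn fingers sit higher and further out than I expected. I check them before moving on.

```bash
python3 - <<'E'
from bench import *
from h import *
t=np.array([.50393,.09922,.30500]); y=np.array([np.cos(TH),np.sin(TH),0])
for n in("side","scene"):
    d=load(n+"3.npz"); uv,P=cloud(d); r=P-t; c=np.c_[r@y,r@U,r[:,2]]
    f=d["frame"][uv[:,1],uv[:,0]].astype(int)
    m=(f[:,2]>f[:,1]*1.5)&(abs(c)<.12).all(1)
    for s in(1,-1):
        g=m&(c[:,0]*s>0); print(n,s,g.sum(),np.percentile(c[g],[1,50,99],axis=0).round(3).tolist())
        for lo in(-.02,0,.02,.04):
            k=g&(c[:,2]>=lo)&(c[:,2]<lo+.02); 
            if k.sum()>3: print("   z",lo,k.sum(),c[k].min(0).round(3),c[k].max(0).round(3))
d=get_image("wrist"); cv2.imwrite("pics/wrist3.png",d["frame"]); print(state()["finger_gap"])
E
```

```text
side 1 79 [[0.024, -0.008, 0.045], [0.029, 0.01, 0.084], [0.076, 0.031, 0.116]]
side -1 361 [[-0.079, -0.021, 0.024], [-0.03, 0.007, 0.076], [-0.023, 0.033, 0.119]]
   z 0.02 69 [-0.029 -0.01   0.022] [-0.022  0.013  0.04 ]
   z 0.04 65 [-0.03  -0.008  0.04 ] [-0.024  0.013  0.06 ]
scene 1 122 [[0.024, -0.03, 0.026], [0.079, 0.009, 0.104], [0.083, 0.033, 0.117]]
   z 0.02 18 [0.025 0.    0.023] [0.032 0.011 0.039]
   z 0.04 15 [0.024 0.005 0.042] [0.032 0.012 0.059]
scene -1 42 [[-0.076, 0.004, 0.025], [-0.026, 0.012, 0.083], [-0.02, 0.032, 0.119]]
   z 0.02 7 [-0.029  0.01   0.023] [-0.024  0.013  0.038]
   z 0.04 8 [-0.031  0.01   0.041] [-0.023  0.012  0.059]
0.04306868681037518
```

View pics/wrist3.png

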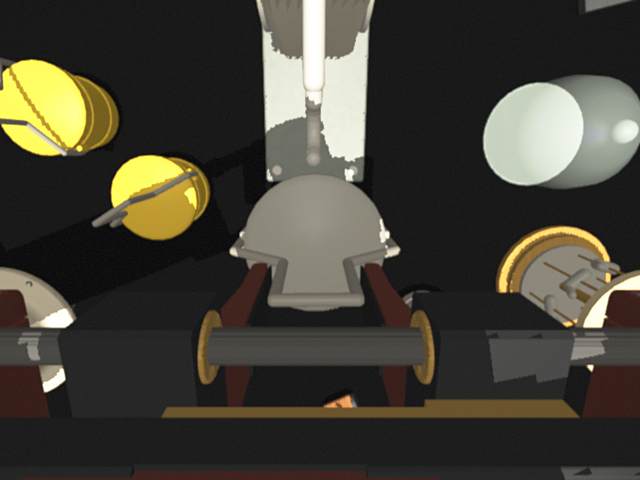

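```bash
python3 - <<'E'
from h import *
for n,t,y in(("side0",[.5997,0,.2018],[1,0,0]),("side1",[.426,-.0856,.2493],[np.cos(TP),np.sin(TP),0]),("scene1",[.426,-.0856,.2493],[np.cos(TP),np.sin(TP),0]),("side3",[.50393,.09922,.30500],[np.cos(TH),np.sin(TH),0])):
    t=np.array(t);y=np.array(y)
    d=load(n+".npz"); b=proj(d,t)[0].astype(int); x0,y0=b-[65,60]
    im=cv2.resize(d["frame"][y0:y0+100,x0:x0+130],None,fx=6,fy=6,interpolation=cv2.INTER_CUBIC)
    im=np.clip(im.astype(float)*1.8,0,255).astype(np.uint8)
    k=lambda P:[tuple(int(round(v)) for v in ((q-[x0,y0]+.5)*6-.5)) for q in proj(d,P)]
    g=.022 if n=="side3" else .044
    for s in(1,-1):
        a,b=k([t+s*g*y-[0,0,.008],t+s*g*y+[0,0,.05]]); cv2.line(im,a,b,(0,255,0),1)
    cv2.imwrite(f"pics/f_{n}.png",cv2.resize(im,(390,300),interpolation=cv2.INTER_AREA))
I=[cv2.imread(f"pics/f_{n}.png") for n in("side0","side1","scene1","side3")]
cv2.imwrite("pics/f.png",np.vstack([np.hstack(I[:2]),np.hstack(I[2:])]))
E
```

```text
(no output)
```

View pics/f.png

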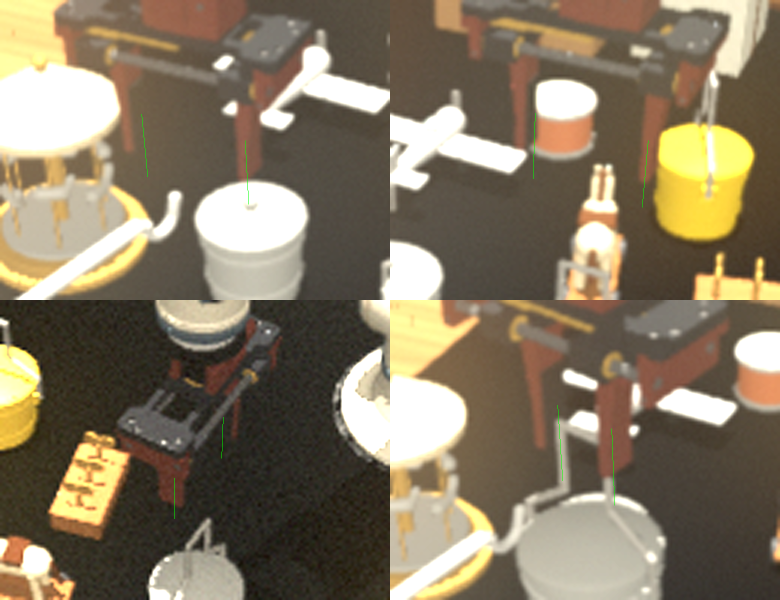

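The drawn fingertips end about 30 mm higher than specified in every view. That is the same from the start, and the loop itself is held where I expected it. Clearance to the hook is fine, so I go over the hook tip.

```bash
python3 - <<'E'
from bench import *
from h import *
move_l([SEAT[0],SEAT[1],.304],.04); hold(.2)
print(state()["time"],state()["ee_pos"],ft(hold,state,20,.01))
for n in ["side","scene"]:
    d=get_image(n); np.savez(f"{n}4.npz",**d)
    b=proj(d,SEAT)[0].astype(int)
    x0,y0=b-[60,50]; crop(d,x0,y0,x0+130,y0+100,6,f"pics/{n}4.png")
E
```

```text
12.95 [0.52130603 0.17209429 0.30404034] (array([-0.467,  0.016, -4.052]), array([0.41 , 0.539, 0.518]))
```

View pics/side4.png

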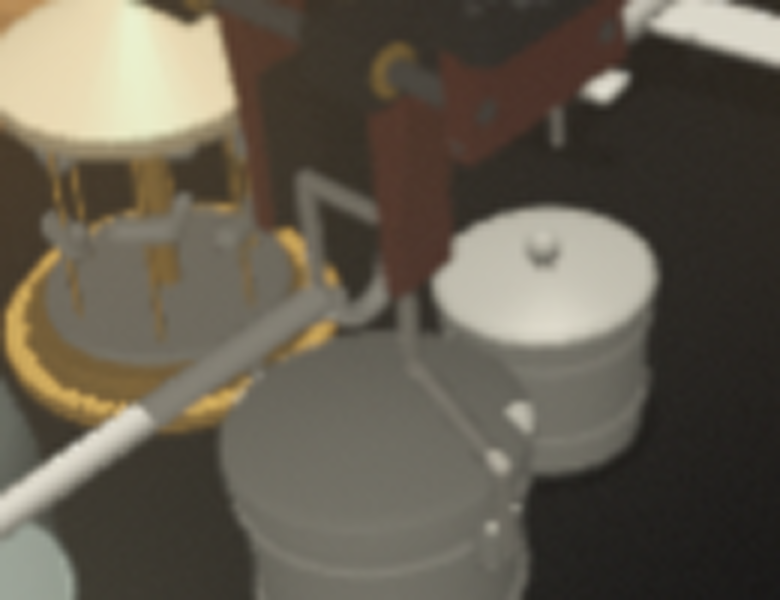

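View pics/scene4.png

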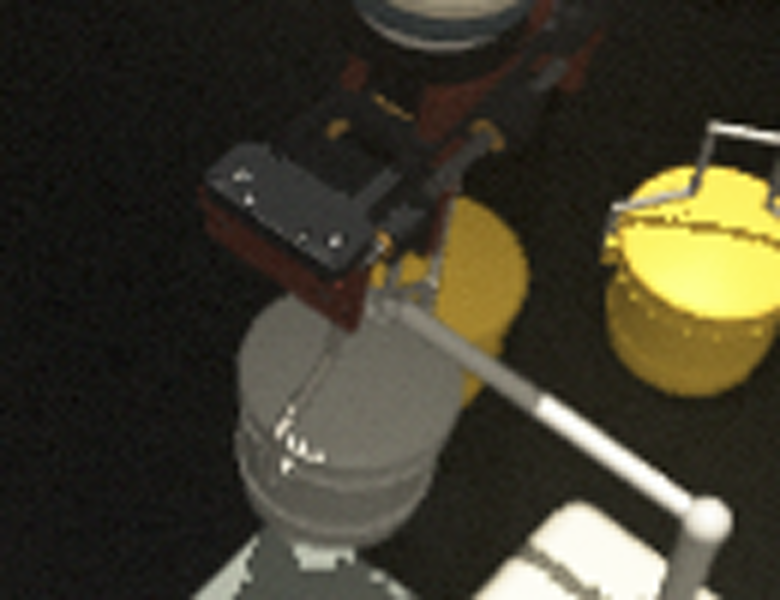

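Side view: the arm end (330,295) and hook are inside the loop, with the crown above at (300–380, 180–215). Now I lower slowly in stages.

```bash
python3 - <<'E'
from bench import *
from h import *
x,y=SEAT[:2]
for z,v in((.275,.02),(.265,.012),(.255,.012)):
    move_l([x,y,z],v); hold(.1); print(round(state()["time"],2),z,state()["ee_pos"].round(4),ft(hold,state,30,.01)[0],state()["finger_gap"])
for n in ["side","scene"]:
    d=get_image(n); np.savez(f"{n}5.npz",**d)
    b=proj(d,SEAT)[0].astype(int)
    x0,y0=b-[60,50]; crop(d,x0,y0,x0+130,y0+100,6,f"pics/{n}5.png")
E
```

```text
14.92 0.275 [0.5213 0.1722 0.2751] [-0.192  0.107 -4.034] 0.04266366615102107
16.25 0.265 [0.5213 0.1722 0.2652] [ 0.173  0.045 -3.073] 0.0429942084617481
17.58 0.255 [0.5213 0.1722 0.2552] [ 0.128 -0.052 -2.158] 0.04274665149657284
```

View pics/side5.png

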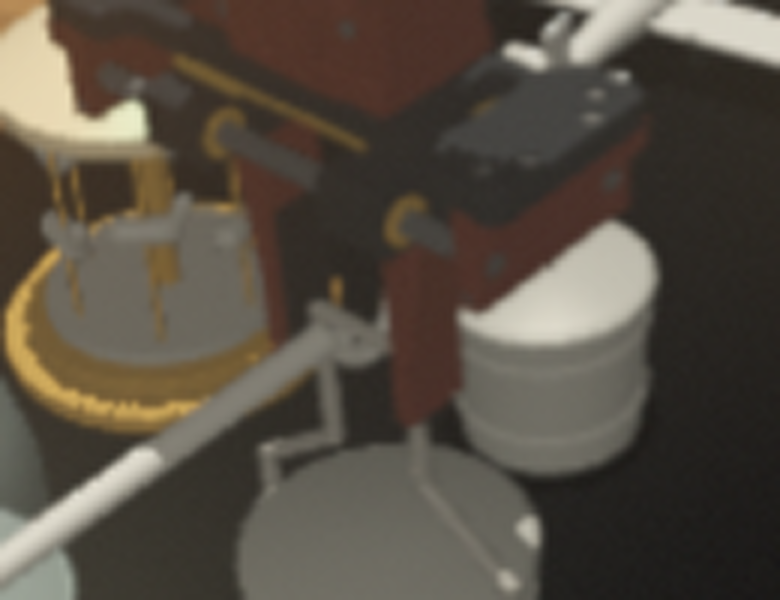

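The load is transferring as expected: -3.07 N, then -2.16 N. The crown is seated in the hook at (350,345). I continue to the balance point.

```bash
python3 - <<'E'
from bench import *
from h import *
x,y=SEAT[:2]
for z,v in((.245,.012),(.2375,.012)):
    move_l([x,y,z],v); hold(.2); print(round(state()["time"],2),z,state()["ee_pos"].round(4),ft(hold,state,120,.01)[0],state()["finger_gap"])
E
```

```text
19.12 0.245 [0.5213 0.1722 0.2451] [ 0.244  0.075 -1.028] 0.042981149280380784
21.09 0.2375 [0.5213 0.1722 0.2376] [ 0.332  0.017 -0.176] 0.04269401543504239
```

```bash
python3 - <<'E'
from bench import *
from h import *
x,y=SEAT[:2]
move_l([x,y,.2360],.006); hold(.3); print(round(state()["time"],2),state()["ee_pos"].round(4),ft(hold,state,200,.01),state()["finger_gap"])
for n in ["side","scene"]:
    d=get_image(n); np.savez(f"{n}6.npz",**d)
    b=proj(d,SEAT-[0,0,.034])[0].astype(int)
    x0,y0=b-[60,50]; crop(d,x0,y0,x0+130,y0+100,6,f"pics/{n}6.png")
d=load("side6.npz"); crop(d,150,300,300,470,4,"pics/dial6.png")
E
```

```text
22.79 [0.5213 0.1722 0.236 ] (array([ 0.38 ,  0.069, -0.031]), array([0.517, 0.493, 0.509])) 0.04304862389914132
```

View pics/side6.png

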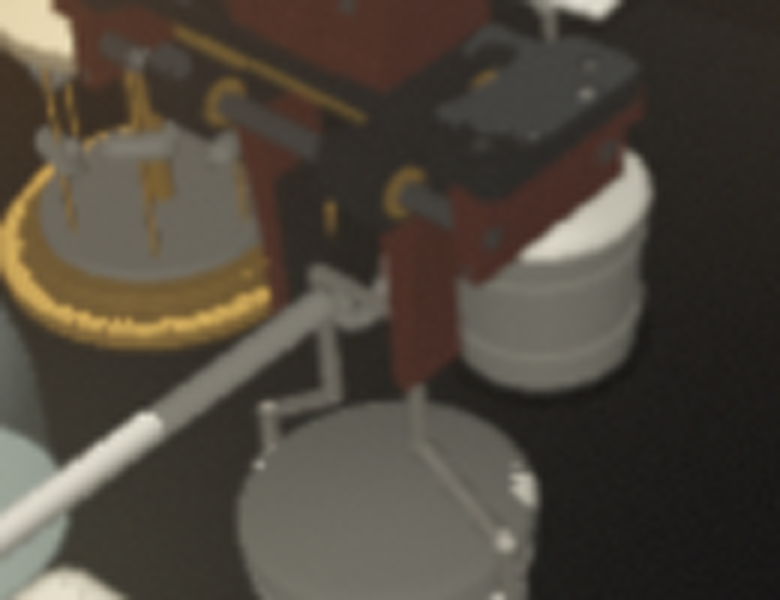

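View pics/dial6.png

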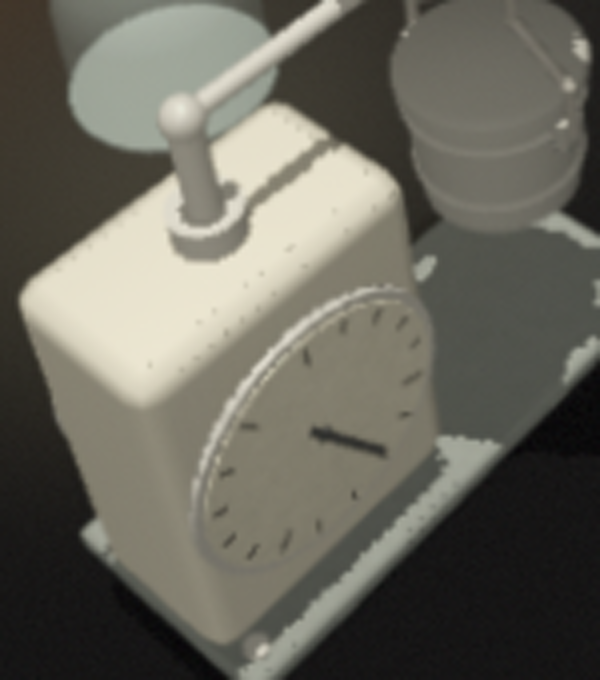

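The vertical residual is about zero (-0.03 N). The pointer reads about 2.6 rad and the crown is seated. A small sideways force of 0.38 N in x remains, so I try to relieve it before letting go.

```bash
python3 - <<'E'
from bench import *
from h import *
x,y=SEAT[:2]
def mm(n=100):
    L=[];M=[]
    for _ in range(n):
        hold(.01);s=state();L.append(s["ft_force"]);M.append(s["moment"])
    return np.mean(L,0).round(3),np.mean(M,0).round(4)
print(mm())
for dx in (.0004,.0008):
    move_l([x+dx,y,.2360],.004); hold(.15); print(dx,mm(),state()["ee_pos"].round(4))
print(state()["time"])
E
```

```text
(array([ 0.373,  0.031, -0.018]), array([ 0.0146, -0.0508,  0.0004]))
0.0004 (array([-2.065,  0.037,  0.022]), array([0.0043, 0.3828, 0.0016])) [0.5217 0.1722 0.236 ]
0.0008 (array([-0.99 , -0.384,  0.067]), array([-0.07  ,  0.1907,  0.0015])) [0.5222 0.1722 0.236 ]
27.8583
```

```bash
python3 - <<'E'
from bench import *
from h import *
x,y=SEAT[:2]
def mm(n=80):
    L=[];M=[]
    for _ in range(n):
        hold(.01);s=state();L.append(s["ft_force"]);M.append(s["moment"])
    return np.mean(L,0).round(3),np.mean(M,0).round(4)
dx=.0008-.00017; dy=-.00006
move_l([x+dx,y+dy,.2360],.004); hold(.15); f,m=mm(); print(f,m,state()["ee_pos"].round(5))
for i in range(2):
    if abs(f[0])<.15 and abs(f[1])<.15: break
    dx+=np.clip(f[0]/6000,-.0003,.0003); dy+=np.clip(f[1]/6000,-.0002,.0002)
    move_l([x+dx,y+dy,.2360],.004); hold(.15); f,m=mm(); print(dx,dy,f,m,state()["ee_pos"].round(5))
print(state()["time"])
E
```

```text
[ 1.044 -0.201  0.058] [-0.0282 -0.1458 -0.    ] [0.52202 0.17214 0.23603]
0.000804 -9.35e-05 [ 0.467  0.12  -0.021] [ 0.0216 -0.0401  0.0054] [0.52207 0.17213 0.23598]
0.0008818333333333333 -7.35e-05 [-0.545  0.076 -0.113] [ 0.0156  0.1196 -0.0034] [0.52215 0.17214 0.23595]
31.0583
```

```bash
python3 - <<'E'
from bench import *
from h import *
x,y=SEAT[:2]
move_l([x+.00084,y-.00007,.2360],.004); hold(.15); print(ft(hold,state,60,.01)[0],state()["time"])
gripper_open()
d=get_image("side"); np.savez("side7a.npz",**d); hold(.35)
d2=get_image("side"); np.savez("side7b.npz",**d2); hold(.3)
d3=get_image("side"); np.savez("side7c.npz",**d3)
im=[cv2.resize(q["frame"][290:450,190:310],None,fx=3,fy=3,interpolation=cv2.INTER_CUBIC) for q in(load("side6.npz"),d2)]
cv2.imwrite("pics/rel.png",np.hstack(im))
cv2.imwrite("pics/rel_full.png",d3["frame"])
for a,b in((load("side6.npz"),d),(d,d2),(d2,d3)):
    D=cv2.absdiff(a["frame"],b["frame"])[380:440,200:265]; print("dial diff",D.max(),D.mean())
print(ft(hold,state,20,.01)[0],state()["time"],state()["finger_gap"])
E
```

```text
[-0.684  0.114  0.035] 31.9583
dial diff 40 0.5082051282051282
dial diff 7 0.45504273504273507
dial diff 5 0.44726495726495724
[-0.099  0.094 -0.124] 33.7667 0.08792208067354104
```

View pics/rel.png

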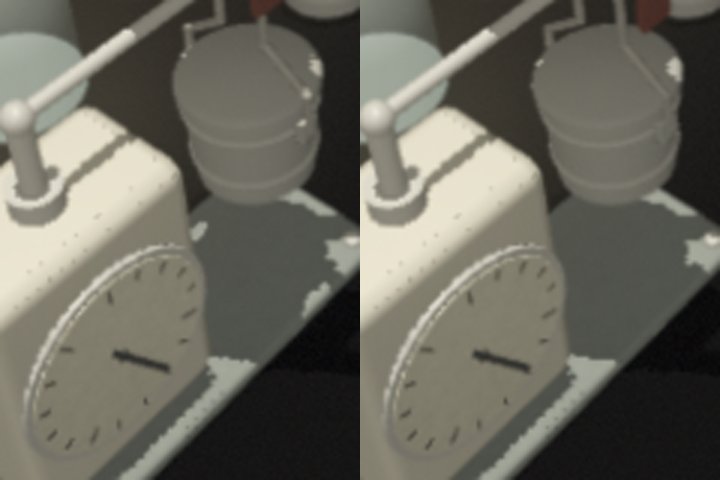

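View pics/rel_full.png

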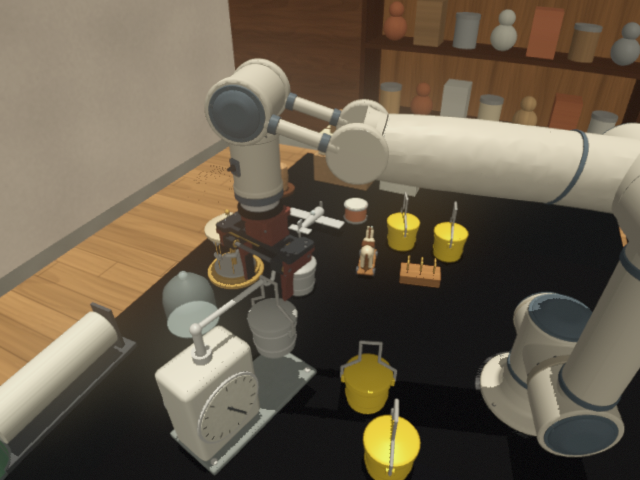

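The pointer is unchanged by the release and the pail hangs free. I withdraw straight up.

```bash
python3 - <<'E'
from bench import *
from h import *
p=state()["ee_pos"]
print(inverse_kinematics([p[0],p[1],.37],quat(TH)))
move_l([p[0],p[1],.37],.08); print(state()["time"],state()["ee_pos"])
hold(.5); d=get_image("side"); hold(.4); e=get_image("side"); c=get_image("scene")
print("diff",cv2.absdiff(d["frame"],e["frame"]).max(), "dial vs before",cv2.absdiff(load("side7c.npz")["frame"],e["frame"])[385:435,205:260].max())
cv2.imwrite("pics/fin_side.png",e["frame"]); cv2.imwrite("pics/fin_scene.png",c["frame"]); crop(e,190,230,320,360,5,"pics/fin_c.png")
E
```

```text
[ 2.56613205e-01  5.98959422e-02  9.59189489e-01 -4.44089210e-16
  2.12250722e+00  4.90120142e-01]
35.5917 [0.52206112 0.17214827 0.36945362]
diff 25 dial vs before 57
```

View pics/fin_c.png

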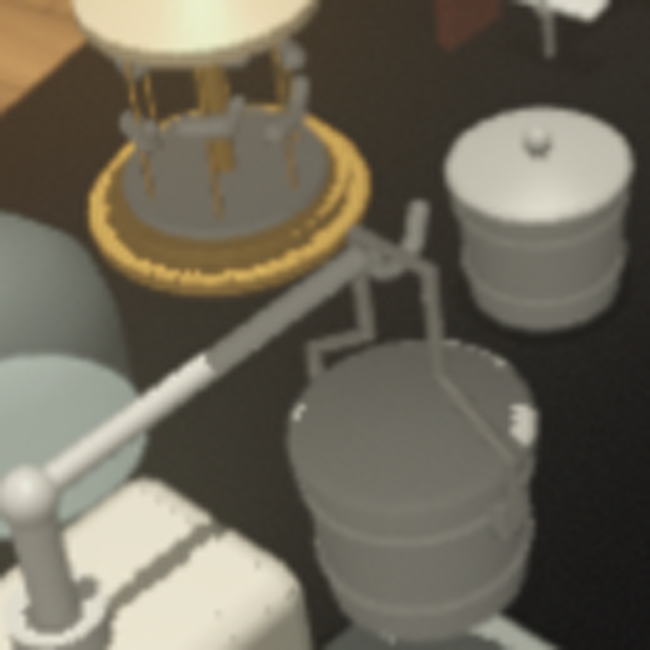

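View pics/fin_scene.png

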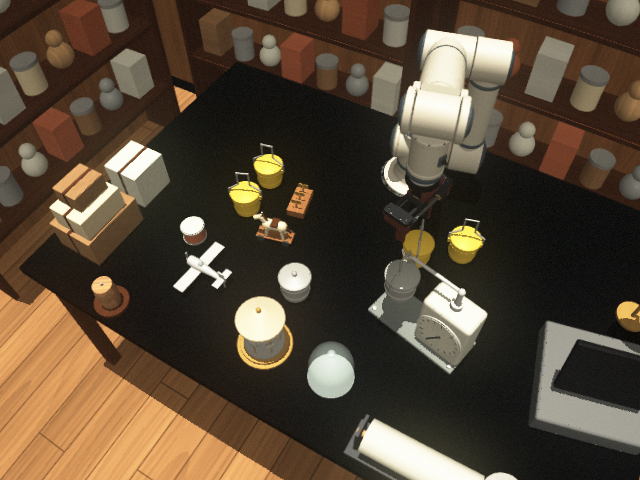

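The pail hangs in the hook and the neighbours look unmoved. I check where the frame differences come from, since the dial or the pail may still be moving.

```bash
python3 - <<'E'
from bench import *
from h import *
hold(1.0)
F=[get_image("side")]
for _ in range(4): hold(.3); F.append(get_image("side"))
for a,b in zip(F,F[1:]):
    D=cv2.absdiff(a["frame"],b["frame"]).max(2); ys,xs=np.where(D>12); print(D.max(),len(xs),(xs.min(),ys.min(),xs.max(),ys.max()) if len(xs) else "")
def ang(im):
    g=cv2.cvtColor(im,cv2.COLOR_BGR2GRAY)[385:425,212:252]; ys,xs=np.where(g<60); 
    l=cv2.fitLine(np.c_[xs,ys].astype(np.float32),2,0,.01,.01).ravel(); return len(xs),np.degrees(np.arctan2(l[1],l[0])).round(2),l[2:].round(1)
for q in [load(f"side{k}.npz")["frame"] for k in("6","7a","7b","7c")]+[f["frame"] for f in F]: print(ang(q))
cv2.imwrite("pics/dials.png",np.hstack([cv2.resize(q["frame"][370:440,195:270],None,fx=5,fy=5,interpolation=cv2.INTER_CUBIC) for q in(load("side7c.npz"),F[-1])]))
a,b=load("side0.npz")["frame"],F[-1]["frame"]
print(state()["time"])
E
```

```text
9 0 
10 0 
10 0 
15 1 (np.int64(290), np.int64(11), np.int64(290), np.int64(11))
(23, np.float32(14.17), array([24.5, 24.9], dtype=float32))
(23, np.float32(14.17), array([24.5, 24.9], dtype=float32))
(23, np.float32(14.17), array([24.5, 24.9], dtype=float32))
(24, np.float32(13.98), array([24.1, 24.8], dtype=float32))
(22, np.float32(14.24), array([24.5, 24.9], dtype=float32))
(23, np.float32(14.17), array([24.5, 24.9], dtype=float32))
(23, np.float32(14.17), array([24.5, 24.9], dtype=float32))
(23, np.float32(14.17), array([24.5, 24.9], dtype=float32))
(22, np.float32(14.24), array([24.5, 24.9], dtype=float32))
39.0917
```

View pics/dials.png

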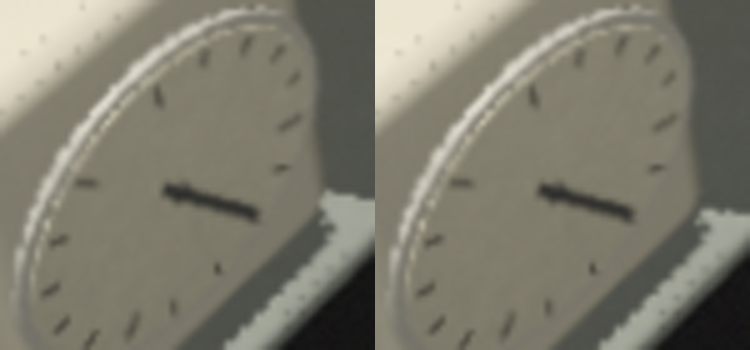

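The pointer held the same angle before, during and after the release, and everything is still.

```bash
python3 - <<'E'
from bench import *
job_done(); print(state()["time"])
E
```

```text
the job is handed in; nothing more can be done
the job is handed in; nothing more can be done
```

The plain tin pail now hangs by its handle loop on the scale hook, and I handed the job in at about 39 s of robot time. It weighed about 4.04 N (0.41 kg). I lowered it onto the hook at 0.6–2 cm/s and opened the gripper only once the vertical load was zero within noise (about 0.1 N). I then withdrew straight up.

**Checks that passed**
- The pointer angle in the image was the same before the release, during it and after I withdrew (about 14.2°).
- Consecutive final frames differed only by noise, so the pail and pointer were still.
- By eye, the last scene picture shows the other toys where they started.

**Checks that disagreed**
- **Fingertips:** they appear about 30 mm higher in the images than the stated geometry. The grip held anyway, and the loop was where I expected it.
- **Sideways force:** a small force of about 0.4–0.7 N along x remained at release. I tried several sub-millimetre nudges but could not fully remove it; during these it briefly reached about 2 N. I saw no sway afterwards.
- **Dial difference:** right after withdrawing, one image comparison differed in the dial area. The pointer angle itself had not changed, so I put it down to the gripper's moving shadow, which I did not confirm.

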